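# Stack the parts tray onto the bolted-down tray

### The job

Lift the divided parts tray by its handle and stack it on the grey-painted lower tray on the plywood board, so that its four corner lugs are in the lower tray's sockets and it sits fully down and level. Feel your way in gently, keep hold of the tray until it is all the way down, then let go; leave everything else where it is.

Things in the scene. Friction and masses are not known exactly. Their poses are not given: they have to be found in the camera images.
- tray_handle (a point): Centre of the handle bar of the loose grey upper tray (0.4 to 0.8 kg; box 150 (x) x 200 (y) x 40 mm). Bar 16 mm thick (x), 134 long (y), 20 high, standing over the box's middle on two uprights that leave 106 mm between them. This point is 85 mm above the lug tips, 35 mm above the box's rim. x across the bar, y along it, z up. The tray is the same turned half round.
- tray_lugs (a point): Point midway between the upper tray's four lugs, level with their tips (same axes as the handle). The round lugs are 12 mm in diameter, 10 mm long below the box, with 1.5 mm chamfers, at x = +-60, y = +-85 mm from here. At first the tray stands on them on the bench.
- mounting_board: Fixed plywood board 230 (x) x 270 (y) x 15 mm on the bench; origin at the centre of its underside, x away from the robot, y left. The grey-painted lower tray (176 x 226 mm) is bolted tight on it, square with it, but through slots: its centre is off the board's by an unknown amount, up to 8 mm either way along x and up to 8 mm either way along y.
- deck_mark (a point): Point 70 mm above the board's underside centre, at the height of the lower tray's two flat end decks (53 mm wide, along its -y and +y ends). In them are four square sockets 14.4 mm wide, 12 mm deep, 1 mm chamfers, at x = +-60, y = +-85 mm from the lower tray's true centre. Seated, the box rests on the decks: lug tips 10 mm below this point, handle 75 mm above (85 if on the decks).
- lip_mark (a point): Where the lower tray's two locating lips would meet if it were centred (same unknown shift, up to 8 mm each way). Lips stand 24 mm above the decks: rear lip, inner face at x = +75.5, left lip, inner face at y = +100.5 mm from the lower tray's centre; -x and -y sides are open. A tray box touching both has its lugs over the sockets within 0.5 mm. Over 40 N between the trays breaks them.
- tape_measure: Loose tape measure, 38 x 80 x 62 mm, origin under its centre: a bystander.
- clear_box: Loose small clear box with closed lid, 64 x 89 x 36 mm, origin under its centre: a bystander.
- block0: Loose wooden block, 45 x 90 x 20 mm, origin under its centre: a bystander.

How it is judged:
By the outcome, as a careful person would: the job done as asked, in the order asked, and still so for the second after the job is handed in, with the robot touching nothing.
It also fails if it takes over 54 s, if anything falls off the work surface, if the arm or the gripper's body presses on something with over 40 N, if the wrist force passes 120 N, or if a joint passes its speed limit or range.

### The arm

A 6-joint arm with a two-finger parallel gripper is mounted at the origin on a cart in front of the work surface, level with it; the furniture and walls round the work are solid. World frame = base frame: x ahead of the robot, y to its left, z up, the work surface at z = 0. Lengths are in mm, angles in rad, forces in N, time in s.
With the tool pointing down it reaches from about 275 to 825 mm from the base axis. Payload 5.2 kg.
Tool frame: the origin (TCP) lies at the very end of the fingers, on their centre line; the grasp point (between the pads) lies 19 mm behind it; z points along the fingers, y is the line along which they close (so a half turn about z gives the same grasp; the last joint's range is limited). The gripper opens to 93 mm and grips with 3 to 60 N. Pads are 15 mm wide; open, the fingers measure 128 mm over their backs; the gripper's body (75 mm by 188 mm) begins 65 mm behind the grasp point.
Start: joints at [0.973, 0.259, 1.535, -0, 1.348, -0.203], TCP at [211.522, 507.704, 218.653] pointing down, gripper open.
Joint ranges: [-3.14, 3.14], [-0.91, 2.08], [0.19, 2.58], [-1.22, 4.36], [0.22, 2.71], [-3.12, 3.12]. Speed limits (rad/s): [2.57, 2.57, 3.14, 3.14, 3.14, 3.14].

### API

Orientations are given as [roll, pitch, yaw] about the fixed x, y, z axes, in that order (R = Rz(yaw) Ry(pitch) Rx(roll)).
In Python, from bench import robot gives the robot as it stands. The module is installed in compiled form; this text tells all that it offers. Calls block until the motion is done:
- robot.move_ptp(position, orientation): joint-space move of the TCP to a pose.
- robot.move_linear(position, ori=None, speed=150, f_stop=None): straight line of the TCP; ori=None keeps the orientation; speed is the mean speed in mm/s. With f_stop (N) it stops when the force on the tool has changed by that much, and returns True; else False.
- robot.move_j(angles): joint-space move.
- robot.move_gripper(opening): opening from 0.0 (shut) to 1.0 (fully open); the grip force is fixed at half the most; returns when the fingers have stopped.
- robot.sleep(seconds).
- robot.inverse_kinematics(position, orientation): joint angles nearest the present ones, or None.
- robot.get_image(name): name is "scene" or "top" or "wrist"; returns a dict with "img" (384x512x3 uint8, blue, green, red), "fovy" (degrees; the focal length in pixels is half the picture's height over the tangent of half this angle, whatever the lens; pixels are square), "cx", "cy" (the principal point, pixels), "eye" and "orientation" of the camera in the world. Camera axes: x right, y down, z forward; pixel columns grow to the right and rows downward; lengths in mm; the calibration is good to about 2 mm. A picture is of the moment at which its call begins. There is no depth.
A pose or a line that the arm cannot do raises robot.MotionError and nothing moves.
- robot.hand_in(): hands the job in; it is judged then, once.
Readings, each from a call of its own:
- robot.current_t(): time.
- robot.current_qpos(): joint angles.
- robot.current_joint_vel(): joint speeds.
- robot.current_joint_efforts(): joint torques, N m.
- robot.current_tcp_pos(): TCP position.
- robot.current_eef_rot(): TCP orientation.
- robot.current_contact_force(): force on the tool from outside, world axes, zero at the start.
- robot.current_ft_torque(): the same for the moment, N m.
- robot.current_gripper_width(): opening from 0.0 (shut) to 1.0 (fully open).
- robot.current_finger_force(): force on a finger pad.
Only numpy, scipy, OpenCV 4.12 (cv2) and the standard library are available. Lean on these libraries where they do the work, as an engineer would, in place of code of your own. Each camera call takes 0.05 s, during which the arm holds its last target. There are 200 camera calls.

## Working session

There is one attempt and no reset: what is moved stays moved. The work goes in short steps, each a Python script; the robot and the scene stay as the last script left them, time stands still between calls to the robot, and variables do not carry over. Pictures are saved under pics/ and viewed, at most 10 in all, crops included, and the job is handed in when it is done.

```bash
mkdir -p pics
python3 - <<'E'
from bench import robot
import cv2,pickle
d={n:robot.get_image(n) for n in("scene","top","wrist")}
pickle.dump(d,open('a.pkl','wb'))
for n in d:
    cv2.imwrite(f'pics/{n}0.png',d[n]['img']); print(n,{k:v for k,v in d[n].items() if k!='img'})
cv2.imwrite('pics/both0.png',cv2.resize(cv2.vconcat([d['scene']['img'],d['wrist']['img']]),(400,600)))
cv2.imwrite('pics/top0b.png',cv2.resize(d['top']['img'],(800,600),interpolation=cv2.INTER_CUBIC))
print(robot.current_eef_rot())
E
```

```text
scene {'fovy': 56.54550696274815, 'cx': 249.77574679135645, 'cy': 185.29626168836955, 'eye': array([ 600.00060422, -891.38688961, 1262.83208561]), 'orientation': array([-2.49039462,  0.01408292,  0.08357596])}
top {'fovy': 54.0150835558677, 'cx': 257.8672621733441, 'cy': 190.5748895657455, 'eye': array([ 269.16551808,   -5.83561179, 1319.37344921]), 'orientation': array([-2.93738728,  0.00389726, -1.59708163])}
wrist {'fovy': 68.65210115286297, 'cx': 254.8802017168558, 'cy': 193.4336809191232, 'eye': array([138.73765562, 538.34838562, 384.51834593]), 'orientation': array([2.85175242e+00, 1.48771393e-03, 1.17584562e+00])}
[-3.14022332e+00 -2.73376898e-04  2.74681202e+00]
```

View pics/top0b.png

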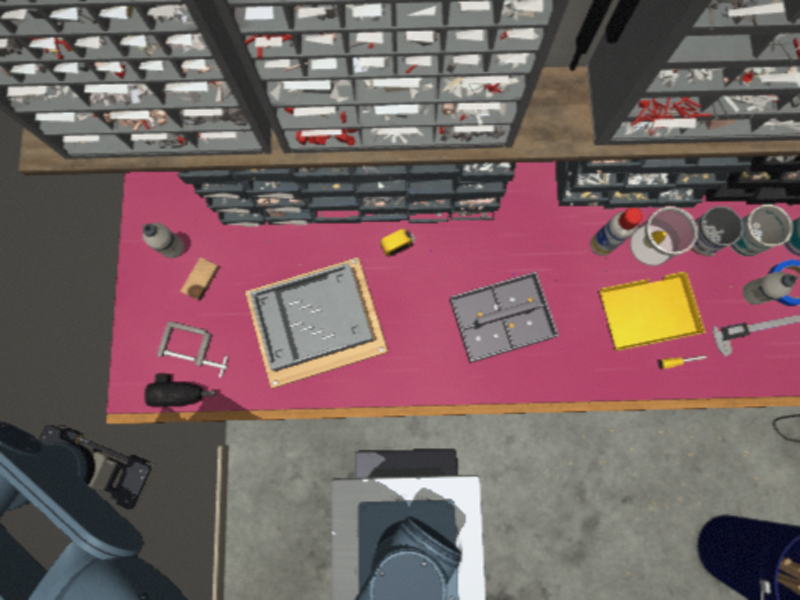

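View pics/both0.png

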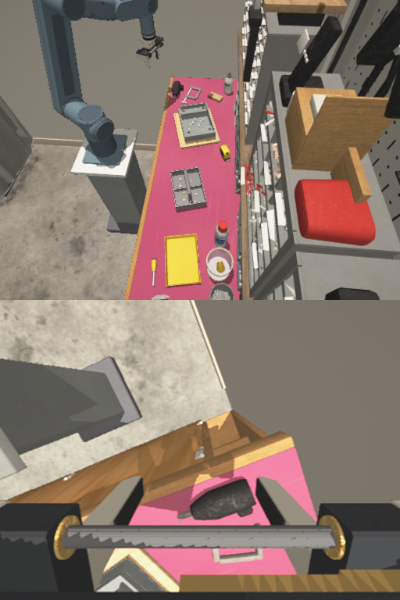

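The top view (800x600 scale) shows the upper tray with corners (450,300), (540,275), (557,337), (472,362) and its bar from about (476,323) to (535,310). The board corners are at (247,292), (360,258), (386,352), (270,387). The lower tray's lips are at its top and left (+x, +y). In the wrist view the gripper is open and nothing useful is close.

```bash
cat > h.py <<'E'
from bench import robot
import numpy as np, cv2, pickle
from scipy.spatial.transform import Rotation as R
def cam(d):
    f=d['img'].shape[0]/2/np.tan(np.radians(d['fovy'])/2)
    return f,R.from_euler('xyz',d['orientation']).as_matrix()
def ray(d,px,z):
    f,M=cam(d); px=np.atleast_2d(px).astype(float)
    v=np.c_[(px[:,0]-d['cx'])/f,(px[:,1]-d['cy'])/f,np.ones(len(px))]@M.T
    return d['eye']+v*((z-d['eye'][2])/v[:,2])[:,None]
def proj(d,P):
    f,M=cam(d); c=(np.atleast_2d(P)-d['eye'])@M
    return c[:,:2]/c[:,2:]*f+[d['cx'],d['cy']]
E
python3 - <<'E'
from h import *
d=pickle.load(open('a.pkl','rb'))['top']; s=512/800
t=ray(d,np.array([(450,300),(540,275),(557,337),(472,362)])*s,50)
b=ray(d,np.array([(247,292),(360,258),(386,352),(270,387)])*s,15)
h=ray(d,np.array([(476,323),(535,310)])*s,85)
for n,q in(('t',t),('b',b),('h',h)): print(n,q.round(),q.mean(0).round(1))
for q in(t,b):
    y=q[0]-q[1]+q[3]-q[2]; print(np.linalg.norm(y)/2,np.degrees(np.arctan2(-y[0],y[1])))
y=h[0]-h[1];print(np.degrees(np.arctan2(-y[0],y[1])))
f,M=cam(d)
# wrist cam offset in tool frame
w=pickle.load(open('a.pkl','rb'))['wrist'];T=R.from_euler('xyz',robot.current_eef_rot())
print(T.inv().apply(w['eye']-robot.current_tcp_pos()),T.inv().as_matrix()@cam(w)[1], robot.current_t())
E
```

```text
t [[ 524. -111.   50.]
 [ 575. -313.   50.]
 [ 436. -340.   50.]
 [ 387. -153.   50.]] [ 480.7 -229.2   50. ]
b [[562. 346.  15.]
 [635.  88.  15.]
 [417.  33.  15.]
 [347. 289.  15.]] [490.5 189.   15. ]
h [[ 466. -161.   85.]
 [ 491. -288.   85.]] [ 478.3 -224.8   85. ]
200.83436077361893 14.467849915331561
266.63113752282806 15.569039790843277
10.970310440824601
[  78.93733769    0.47637153 -166.48700248] [[-1.70479869e-04 -9.58211440e-01 -2.86060846e-01]
 [ 9.99999978e-01 -1.29505075e-04 -1.62156483e-04]
 [ 1.18333865e-04 -2.86060868e-01  9.58211441e-01]] 0.15
```

Run:
```python
from h import *
o=[np.pi,0,np.radians(105)]
out={}
robot.move_ptp([517,90,260],o); out['b']=robot.get_image('wrist'); print(robot.current_t())
robot.move_ptp([509,-325,250],o); out['t']=robot.get_image('wrist'); print(robot.current_t())
pickle.dump(out,open('b.pkl','wb'))
for k in out: cv2.imwrite(f'pics/w_{k}.png',cv2.resize(out[k]['img'],(800,600),interpolation=cv2.INTER_CUBIC))
```

```text
2.0833
3.6667
```

View pics/w_b.png

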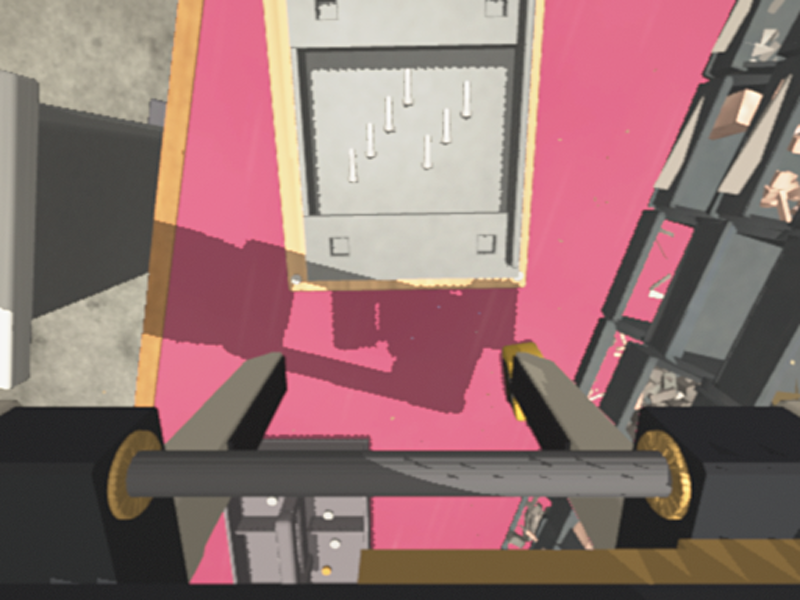

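View pics/w_t.png

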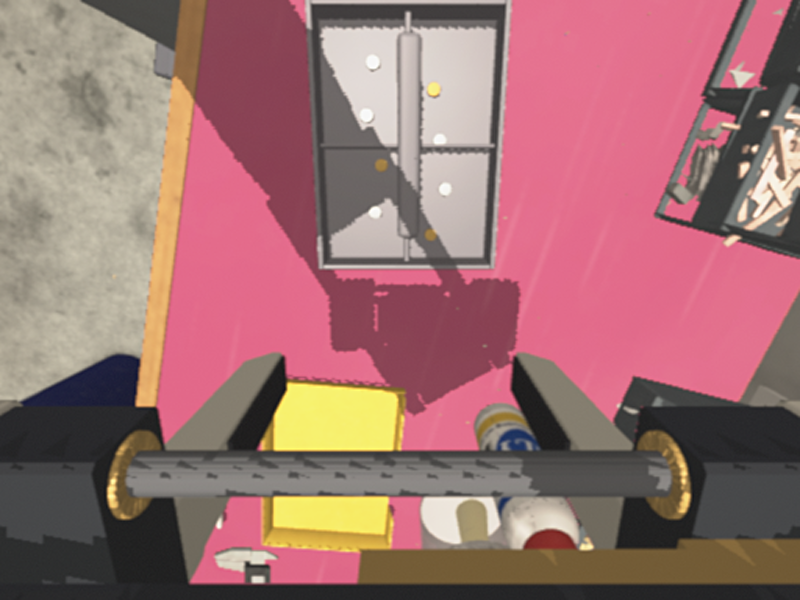

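The board view shows sockets at (327,9), (496,7), (340,246), (486,243) at 800 scale. The tray view shows rim corners (308,3), (510,3), (495,268), (322,268), and the bar's top face spans columns 399–420, rows 33–238. No bystanders sit near either one.

Run:
```python
from h import *
from scipy.optimize import least_squares
D=pickle.load(open('b.pkl','rb')); s=512/800
def fit(d,M,z,px):
    M=np.array(M,float);px=(np.array(px)+.5)*s-.5
    def P(p):
        c,t=np.cos(p[2]),np.sin(p[2]); return np.c_[M@np.array([[c,t],[-t,c]])+p[:2],np.full(len(M),z)]
    r=least_squares(lambda p:(proj(d,P(p))-px).ravel(),[480,0,.26])
    print(r.x[:2].round(1),np.degrees(r.x[2]).round(2),(r.fun.reshape(-1,2)/s).round(1).tolist())
k=[(-60,85),(60,85),(-60,-85),(60,-85)]
fit(D['b'],k,70,[(327,9),(496,7),(340,246),(486,243)])
fit(D['b'],k[2:],70,[(340,246),(486,243)])
fit(D['t'],[(-75,100),(75,100),(75,-100),(-75,-100)],50,[(308,3),(510,3),(495,268),(322,268)])
fit(D['t'],[(0,67),(0,-67)],95,[(410,33),(408.5,238)])
```

```text
[500.2 196.3] 15.94 [[-0.5, -0.9], [0.6, -1.8], [-0.6, 1.5], [0.5, 2.3]]
[499.4 197.7] 16.25 [[-0.6, 0.0], [0.6, 0.0]]
[ 492.9 -226.8] 15.23 [[-2.5, -1.9], [2.9, -2.6], [1.2, 3.2], [-1.7, 3.7]]
[ 491.9 -226. ] 15.02 [[0.0, -1.0], [-0.0, 1.4]]
```

Run:
```python
from h import *
A=pickle.load(open('a.pkl','rb'));B=pickle.load(open('b.pkl','rb'))
def pts(M,z,p,a):
    c,t=np.cos(np.radians(a)),np.sin(np.radians(a)); M=np.array(M,float); return np.c_[M@np.array([[c,t],[-t,c]])+p,np.full(len(M),z)]
rim=pts([(-75,100),(75,100),(75,-100),(-75,-100)],50,(492.5,-226.5),15.1)
bar=pts([(0,67),(0,-67)],95,(492,-226),15.1)
soc=pts([(-60,85),(60,85),(-60,-85),(60,-85)],70,(499.8,197),16.)
tcp=np.array([[211.5,507.7,218.65]])
tiles=[]
def tile(d,P,c,w=100,z=3.9):
    x0,y0=[int(v) for v in proj(d,c)[0]-w/2]; x0=max(x0,0);y0=max(y0,0)
    im=cv2.resize(d['img'][y0:y0+w,x0:x0+w],None,fx=z,fy=z,interpolation=cv2.INTER_CUBIC)
    for q in proj(d,P): cv2.drawMarker(im,tuple(int(v) for v in ((q-[x0,y0]+.5)*z)),(0,255,0),cv2.MARKER_CROSS,9,1)
    return cv2.resize(im,(266,266))
r=[tile(A[n],P,P.mean(0,keepdims=True)) for n in('top','scene') for P in(np.r_[rim,bar],soc,tcp)]
cv2.imwrite('pics/ov.png',cv2.vconcat([cv2.hconcat(r[:3]),cv2.hconcat(r[3:])]))
```

```text
(no output)
```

View pics/ov.png

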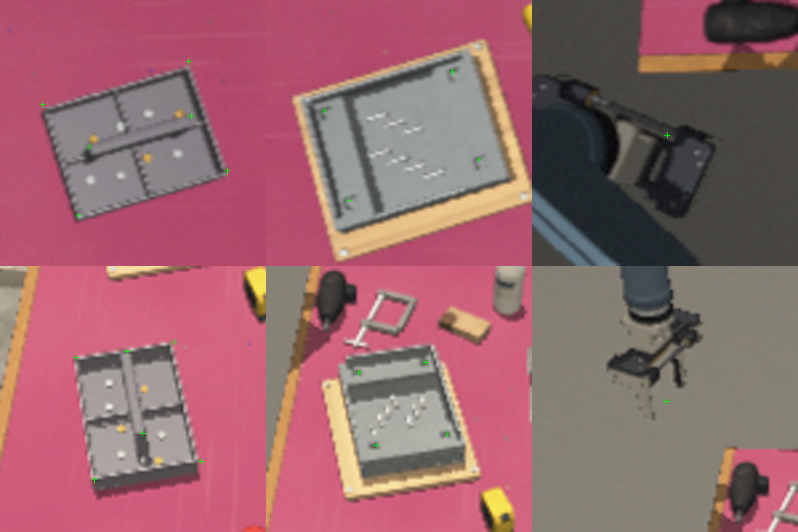

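The socket fit agrees in all three views. The tray rim and bar fit agrees to a few mm, which is enough to grasp.

Run:
```python
from h import *
o=[np.pi,0,np.radians(105.1)]
robot.move_ptp([492.3,-226.2,150],o)
print(robot.move_linear([492.3,-226.2,66],speed=80,f_stop=8), robot.current_tcp_pos())
w=robot.get_image('wrist')['img']
f0=robot.current_contact_force()
robot.move_gripper(0.0)
print(robot.current_gripper_width()*93,robot.current_finger_force(),f0,robot.current_contact_force(),robot.current_ft_torque())
w2=robot.get_image('wrist')['img']
cv2.imwrite('pics/g.png',cv2.resize(cv2.hconcat([w,w2]),(800,300)))
print(robot.move_linear([492.3,-226.2,72],speed=30)); robot.sleep(.2)
print(robot.current_contact_force(),robot.current_ft_torque(),robot.current_gripper_width()*93,robot.current_t())
```

```text
False [ 492.71305333 -226.48134208   66.55561192]
16.011060656209956 30.00001072883606 [-0.04672309 -0.7784257  -0.0262114 ] [-3.89517956 -1.91173492  1.71283022] [-0.23928172  0.61141033  0.01527253]
False
[-0.09480679  0.73239001 -5.79299096] [-0.10896837  0.04249074  0.02370705] 15.574815974556683 7.3167
```

View pics/g.png

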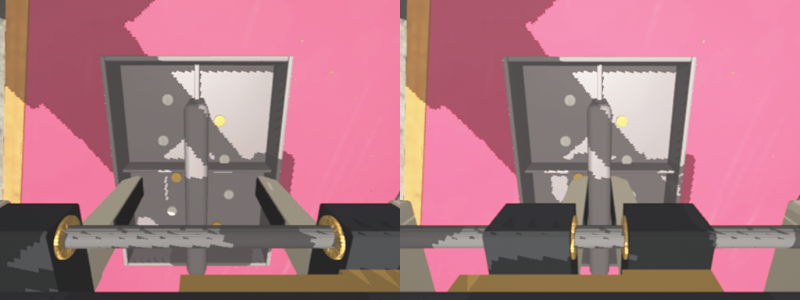

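Gripped on the 16 mm bar, with the load at about 0.59 kg. Next I carry it to above the lower tray and check for tilt.

```bash
cat >> h.py <<'E'
YAW=np.radians(16.0); C=np.array([499.8,197.0])
def bf(dx,dy,z,yaw=None):   # board-frame offset -> world TCP
    c,s=np.cos(YAW),np.sin(YAW); return [C[0]+c*dx-s*dy, C[1]+s*dx+c*dy, z]
def off():
    p=robot.current_tcp_pos(); c,s=np.cos(YAW),np.sin(YAW); d=p[:2]-C
    return np.array([c*d[0]+s*d[1],-s*d[0]+c*d[1],p[2]])
def frc():
    f=robot.current_contact_force(); c,s=np.cos(YAW),np.sin(YAW)
    return np.array([c*f[0]+s*f[1],-s*f[0]+c*f[1],f[2]]).round(2), robot.current_ft_torque().round(3)
E
python3 - <<'E'
from h import *
robot.move_linear([492.3,-226.2,220],speed=150)
robot.move_ptp(bf(-6,-6,215),[np.pi,0,np.pi/2+YAW]); robot.sleep(.3)
print(robot.current_t(),off(),frc(),robot.current_eef_rot(),robot.current_gripper_width()*93)
w=robot.get_image('wrist')['img'];s=robot.get_image('scene'); t=robot.get_image('top')
x,y=proj(s,[bf(0,0,150)])[0].astype(int)
a=cv2.resize(s['img'][max(y-55,0):max(y-55,0)+110,x-55:x+55],(400,400),interpolation=cv2.INTER_CUBIC)
b=cv2.resize(w,(400,400))
cv2.imwrite('pics/c.png',cv2.hconcat([a,b]))
E
```

```text
10.2833 [ -5.910482    -6.77356467 214.98321445] (array([-1.02,  0.5 , -7.11]), array([-0.061,  0.074,  0.037])) [-3.14155500e+00  6.68086579e-05  1.84873268e+00] 15.565266591153204
```

View pics/c.png

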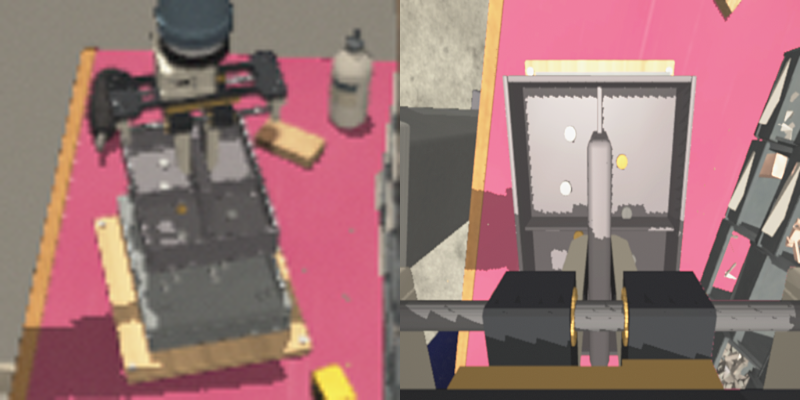

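The tray hangs level: its rim is at the same rows as before the lift. Now I feel down, then toward the lips.

Run:
```python
from h import *
p=lambda n,r:print(n,r,off().round(2),frc(),round(robot.current_t(),2))
p('down',robot.move_linear(bf(-6,-6,141),speed=60,f_stop=6))
robot.sleep(.3);p('rest',0)
r=robot.move_linear(bf(-6,14,141),speed=15,f_stop=5);p('+y',r)
```

```text
down False [ -5.64  -6.05 141.46] (array([-0.74,  0.02, -6.48]), array([-0.04 ,  0.036, -0.033])) 11.82
rest 0 [ -5.93  -5.99 141.19] (array([-0.52, -0.11, -6.48]), array([-0.09 ,  0.003, -0.033])) 12.12
+y True [ -6.84  -0.61 139.98] (array([ 0.87, -2.  , -6.26]), array([-0.32 , -0.136, -0.011])) 12.73
```

Run:
```python
from h import *
p=lambda n,r:print(n,r,off().round(2),frc(),round(robot.current_t(),2))
robot.sleep(.2);p('rest',0); y=off()[1]
robot.move_linear(bf(-6,y-1,141),speed=15); robot.sleep(.2); p('back',0)
p('+y',robot.move_linear(bf(-6,y+6,141),speed=8,f_stop=4)); y=off()[1]
robot.move_linear(bf(-6,y-1,141),speed=15); robot.sleep(.2); p('back',0)
p('+x',robot.move_linear(bf(14,y-1,141),speed=10,f_stop=4)); robot.sleep(.2);p('rest',0)
```

```text
rest 0 [ -7.98  -0.61 138.56] (array([ 0.7 , -2.13, -6.26]), array([-0.379, -0.201,  0.012])) 12.93
back 0 [ -6.14  -1.49 140.89] (array([ 0.04, -0.96, -7.49]), array([-0.044,  0.067,  0.006])) 13.48
+y True [ -7.    -0.58 139.93] (array([-0.28, -2.21, -5.96]), array([-0.242, -0.141, -0.027])) 13.89
back 0 [ -6.18  -1.53 140.76] (array([ 0.9 , -0.51, -6.63]), array([-0.07 , -0.004,  0.022])) 14.44
+x True [ -1.43  -1.46 139.54] (array([-0.43,  1.07, -6.93]), array([-0.055, -0.008,  0.025])) 15.34
rest 0 [ -2.69  -1.3  138.22] (array([-0.95, -0.2 , -7.19]), array([-0.058,  0.015, -0.001])) 15.54
```

Run:
```python
from h import *
p=lambda n,r:print(n,r,off().round(2),frc(),round(robot.current_t(),2))
y=-0.6
for f in (5,5):
    robot.move_linear(bf(-4,y-1.2,141),speed=15); robot.sleep(.2); p('back',0)
    p('+x',robot.move_linear(bf(10,y-1.2,141),speed=8,f_stop=f))
    robot.move_linear(off_t:=bf(off()[0],y-1.2,141),speed=15); robot.sleep(.15); p('hold',0)
```

```text
back 0 [ -4.01  -1.81 140.99] (array([ 0.35, -0.1 , -6.88]), array([-0.012, -0.006,  0.027])) 16.08
+x True [ -1.09  -1.64 139.46] (array([ 0.39,  0.23, -6.74]), array([-0.091,  0.042, -0.025])) 16.93
hold 0 [ -1.25  -1.77 140.75] (array([ 0.2 , -0.54, -6.8 ]), array([-0.048, -0.055,  0.011])) 17.4
back 0 [ -3.95  -1.77 141.03] (array([ 0.03,  0.58, -6.72]), array([-0.009,  0.032,  0.041])) 17.94
+x True [ -0.75  -1.63 139.44] (array([ 0.16,  0.18, -5.8 ]), array([-0.054,  0.022,  0.041])) 18.82
hold 0 [ -0.91  -1.77 140.75] (array([-0.66, -0.57, -7.96]), array([-0.058,  0.002, -0.03 ])) 19.28
```

Run:
```python
from h import *
p=lambda n,r:print(n,r,off().round(2),frc(),round(robot.current_t(),2))
robot.move_linear(bf(-1.6,-1.1,141),speed=15); robot.sleep(.15); p('hold',0)
p('down',robot.move_linear(bf(-1.6,-1.1,123),speed=12,f_stop=8))
```

```text
hold 0 [ -1.59  -1.08 141.  ] (array([-0.76, -0.16, -6.74]), array([-0.059,  0.008, -0.01 ])) 19.68
down True [ -1.7   -1.17 127.18] (array([-2.25, -0.02,  5.06]), array([ 0.025, -0.203,  0.003])) 20.76
```

Run:
```python
from h import *
p=lambda n,r:print(n,r,off().round(2),frc(),round(robot.current_t(),2))
p('now',0)
o=off(); p('press',robot.move_linear(bf(o[0],o[1],122),speed=8,f_stop=10)); robot.sleep(.2);p('rest',0)
w=robot.get_image('wrist');s=robot.get_image('scene')
x,y=proj(s,[bf(0,0,100)])[0].astype(int)
a=cv2.resize(s['img'][max(y-45,0):max(y-45,0)+90,x-45:x+45],(400,400),interpolation=cv2.INTER_CUBIC)
cv2.imwrite('pics/d.png',cv2.hconcat([a,cv2.resize(w['img'],(400,400))]))
```

```text
now 0 [ -1.7   -1.17 127.18] (array([-2.25, -0.02,  5.06]), array([ 0.025, -0.203,  0.003])) 20.76
press True [ -3.07  -1.15 125.73] (array([-1.22,  1.07,  4.23]), array([-0.005, -0.232,  0.026])) 21.07
rest 0 [ -3.05  -1.18 125.76] (array([-2.73, -0.19,  6.  ]), array([-0.022, -0.202,  0.107])) 21.27
```

View pics/d.png

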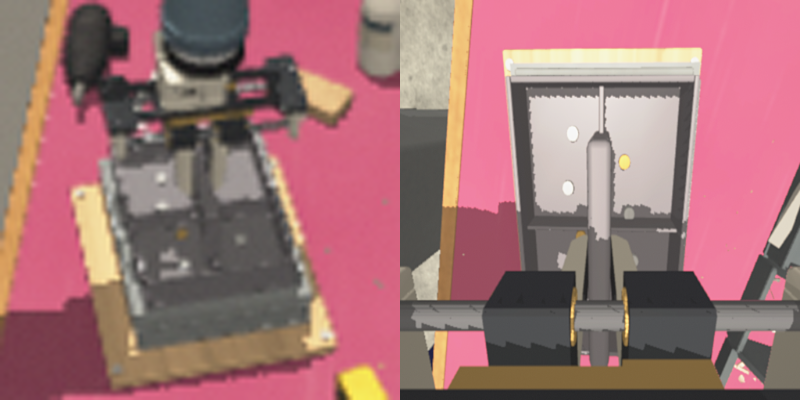

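Run:
```python
from h import *
p=lambda n,r:print(n,r,off().round(2),frc(),robot.current_eef_rot().round(4),round(robot.current_t(),2))
p('now',0)
o=[np.pi,0,np.pi/2+YAW]
p('ctr',robot.move_linear(bf(-1.6,-1.1,125.5),o,speed=8,f_stop=15)); robot.sleep(.2);p('rest',0)
for n,d in(('+x',(4,0)),('-x',(-4,0)),('+y',(0,4)),('-y',(0,-4))):
    p(n,robot.move_linear(bf(-1.6+d[0],-1.1+d[1],125.8),o,speed=10,f_stop=8))
    robot.move_linear(bf(-1.6,-1.1,125.8),o,speed=10,f_stop=15)
p('c',robot.move_linear(bf(-1.6,-1.1,124.5),o,speed=8,f_stop=15))
```

```text
now 0 [ -3.08  -1.14 125.75] (array([-2.85, -0.37,  5.51]), array([ 0.007, -0.268, -0.024])) [-3.1063e+00 -1.0000e-04  1.8510e+00] 21.38
ctr False [ -2.44  -1.15 125.59] (array([-4.8 , -0.55,  6.74]), array([-0.467,  0.91 , -0.042])) [-3.1397e+00  1.0000e-04  1.8501e+00] 21.77
rest 0 [ -2.43  -1.15 125.6 ] (array([-4.34,  0.01,  6.11]), array([-0.459,  0.934,  0.059])) [-3.1393e+00  1.0000e-04  1.8501e+00] 21.98
+x True [ -0.87  -1.04 125.64] (array([-0.65, -0.57,  3.79]), array([-0.087,  0.073,  0.018])) [-3.1348 -0.      1.8504] 22.38
-x False [ -3.46  -1.18 126.48] (array([ 7.06,  1.09, -0.97]), array([ 0.493, -1.205,  0.059])) [3.1367e+00 1.0000e-04 1.8498e+00] 23.18
+y True [ -2.38  -0.82 125.64] (array([ 0.91, -1.04,  5.13]), array([-0.08 ,  0.224, -0.011])) [-3.1398e+00  2.7000e-03  1.8506e+00] 24.01
-y True [ -1.84  -2.51 125.59] (array([0.33, 1.9 , 3.9 ]), array([-0.005,  0.128,  0.032])) [-3.1412 -0.0033  1.8497] 24.68
c True [ -1.62  -1.71 125.61] (array([ 0.18, -0.54,  2.87]), array([-0.103,  0.318,  0.037])) [3.1416e+00 1.1000e-03 1.8503e+00] 25.27
```

It is confined on all sides with play close to the socket clearance, and the z matches fully seated. I'll release, back off and check.

Run:
```python
from h import *
o=[np.pi,0,np.pi/2+YAW]
robot.move_gripper(1.0); p=robot.current_tcp_pos(); print(robot.current_gripper_width(),frc())
print(robot.move_linear([p[0],p[1],p[2]+60],o,speed=60,f_stop=10))
robot.move_linear(bf(0,-110,260),o,speed=150); robot.sleep(.2)
w=robot.get_image('wrist');pickle.dump(w,open('e.pkl','wb'));s=robot.get_image('scene')
x,y=proj(s,[bf(0,0,100)])[0].astype(int)
a=cv2.resize(s['img'][max(y-45,0):max(y-45,0)+90,x-45:x+45],(400,480),interpolation=cv2.INTER_CUBIC)
cv2.imwrite('pics/e.png',cv2.hconcat([a,cv2.resize(w['img'][:240,150:350],(400,480),interpolation=cv2.INTER_CUBIC)]))
c,t=np.cos(YAW),np.sin(YAW)
rim=lambda z:np.array([bf(-1.6+i,-1.2+j,z) for i,j in((-75,100),(75,100),(75,-100),(-75,-100))])
for z in(110,120): print(((proj(w,rim(z))-[150,0])*2).round().tolist())
print(robot.current_t())
```

```text
1.0002348343551177 (array([-0.18, -0.24,  0.86]), array([-0.086,  0.028, -0.003]))
False
[[47.0, -64.0], [364.0, -64.0], [336.0, 349.0], [76.0, 349.0]]
[[41.0, -74.0], [370.0, -74.0], [340.0, 353.0], [71.0, 353.0]]
29.025
```

View pics/e.png

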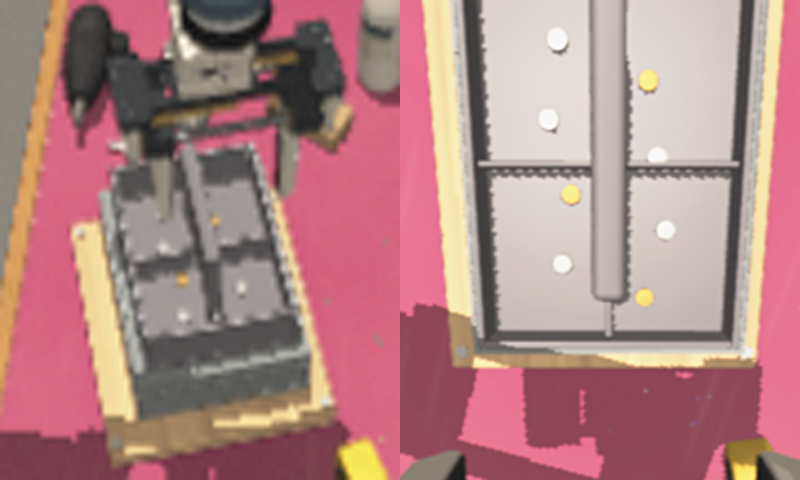

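The tray's near rim runs level from about (478,345) to (738,345). That matches the seated prediction of z = 110, and nothing else has moved.

```bash
python3 -c "
from bench import robot
print(robot.hand_in())"
```

```text
the job is handed in; nothing more can be done
None
```

I stacked the upper tray on the lower tray, then let go and handed the job in at about 29 s; by feel and by camera its lugs are in the sockets and it is fully down and level.

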